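# Clear the suction cup and show the notched glass plate to the label reader

### The job

Take the black suction cup off the notched glass filter plate and leave it standing in the square grey parts bin. Then find the plate's frosted label end by its notched corner, pick the plate up by the other, clear end, and show it to the label reader: level, label side up, frosted end pointing at the reader's post, with the frosted label about 10 cm above the desk straight over the white ring on the reader's base. Finish while still holding it there, keep the fingers off the frosted end, and do not shift the phone display or the un-notched blank plate.

Things in the scene. Friction and masses are not known exactly. Their poses are not given: they have to be found in the camera images.
- plate_centre (a point): Centre, half-way up, of the loose bluish glass filter plate 100 x 40 x 5 mm, about 50 g, lying label up on the dark pad (underside 20 mm above the desk). x: along its length to the frosted label end; z: out of the label side. Frosting: paler last 26 mm (x +24 to +50 mm), with an 11 x 11 mm notch in its +x +y corner. Pinch across y, grasp at x below +13 mm; -20 mm is good.
- plate: The same glass plate; origin at the centre of its underside, axes as for plate_centre.
- plate_label (a point): Centre of the frosted label of the plate, 37 mm from the plate's centre along its +x, half-way up; axes as the plate's.
- pad: Fixed dark rest under the plate, 70 x 26 x 20 mm high, long way along the plate: the plate overhangs it by 7 mm at each long edge and 15 mm at each end, so fingers can pass down beside the plate. Origin at the centre of its underside, on the desk.
- cup_grip (a point): Point on the stem axis of the loose black suction cup, 30 mm above its underside; z up the stem. 46 mm tall, about 40 g: foot 40 mm across, tapering to a 16 mm stem at 12 mm height, 19 mm head over the top 4 mm. Stands loosely (no vacuum) near the middle of the notched plate, underside 25 mm above the desk.
- cup: The same suction cup; origin at the centre of its underside.
- bin_in (a point): Centre of the inner floor of the fixed square grey parts bin, 4 mm above the desk. Bin 130 x 130 mm outside, 28 mm high, walls and floor 4 mm; axes along its sides; empty.
- reader: Fixed label reader. Blue base 80 mm wide, 6 mm thick, x -40 to +210 mm, with a white ring 40 mm across; steel post at x +185 mm with a black head (170 to 240 mm up, nothing nearer than 110 mm to the ring's axis) looking obliquely at the spot over the ring. Origin: ring centre, at desk height; x from ring to post, z up.
- reader_spot (a point): The reading spot: 100 mm above the desk, straight above the centre of the white ring; axes as the reader's. The plate's label belongs here, with the plate's +x along the reader's +x.
- display: Bystander: loose black phone display panel 146 x 70 x 7 mm lying on the desk; origin at the centre of its underside, x along its length.
- blank: Bystander: loose blank glass plate, 100 x 40 x 5 mm, no notch, no frosting, lying flat on the desk; origin at the centre of its underside, x along its length.
Mind the look-alikes: they are no part of the job. There is more than one size of the cup; the job needs the middle-sized. Leave any green or purple look-alike of the plate alone.

How it is judged:
On the way, in this order (a step that is already met when the one before it is completed fails the run):
1. the suction cup stands in the grey bin, let go, while the plate still lies on its pad (horizontal distance between cup_grip and bin_in below 0.06 m and height (world z) of cup_grip below 0.045 m and angle between cup_grip's own z axis and vertical below 0.3 rad and contact force between the fingers and cup below 0.1 N and distance of plate_centre from where it was at the start of the episode below 0.03 m and height (world z) of plate_centre below 0.03 m), for 0.2 s.
2. the plate is lifted by its clear end (contact force between the fingers and plate above 0.5 N and contact force between plate and pad below 0.1 N and contact force between plate and reader below 0.1 N and x of the grasp point in the frame of plate_centre below 0.013 m and height (world z) of plate_centre above 0.05 m), for 0.2 s.
At the end, for the whole second after the job is handed in: Fingers hold the plate still by its clear end (under +13 mm), label within 18 mm of the ring axis and 75-125 mm up, level within 0.17 rad, label up, frosted end at the post within 0.28 rad. Cup released, upright in the bin. Display and blank within 30 mm of their starts (horizontal distance between plate_label and reader_spot below 0.018 m and height (world z) of plate_label between 0.075 and 0.125 m and angle between plate_centre's own z axis and vertical below 0.17 rad and angle between the x axis of plate_centre and the x axis of reader, either way round below 0.28 rad and x of plate_centre in the frame of reader below -0.01 m and linear speed of plate below 0.02 m/s and contact force between the fingers and plate above 0.5 N and contact force between plate and pad below 0.1 N and contact force between plate and reader below 0.1 N and x of the grasp point in the frame of plate_centre below 0.013 m and horizontal distance between cup_grip and bin_in below 0.06 m and height (world z) of cup_grip below 0.045 m and angle between cup_grip's own z axis and vertical below 0.3 rad and contact force between the fingers and cup below 0.1 N and distance of each of display, blank from where it was at the start of the episode below 0.03 m); the arm keeps its last pose, push and grip.
It fails at once if the phone display or the blank plate is shifted by more than 30 mm (distance of any of display, blank from where it was at the start of the episode above 0.03 m).
It fails at once if the plate is held by its frosted end (contact force between the fingers and plate above 1 N and x of the grasp point in the frame of plate_centre above 0.016 m and height (world z) of plate_centre above 0.03 m).
It also fails if it takes over 64 s, if anything falls off the work surface, if the arm or the gripper's body presses on something with over 40 N, if the wrist force passes 120 N, or if a joint passes its speed limit or range.

### The arm

A 6-joint arm with a two-finger parallel gripper is mounted at the origin on the work surface. World frame = base frame: x ahead of the robot, y to its left, z up, the work surface at z = 0. Lengths are in m, angles in rad, forces in N, time in s.
With the tool pointing down it reaches from about 0.325 to 0.875 m from the base axis. Payload 4.4 kg.
Tool frame: the origin (TCP) lies on the centre line of the jaws, within the pads' length; the fingertips stand bot.finger_overhang ahead of it and the grasp point (between the pads) lies 5 mm behind it (bot.finger_overhang is the distance from the TCP to the fingertips, in m); z points along the fingers, y is the direction in which the jaws open and shut (so a half turn about z gives the same grasp; the last joint's range is limited). The gripper opens to 85 mm and grips with 20 to 120 N. Pads are 22 mm wide; open, the fingers measure 114 mm over their backs; the gripper's body (76 mm by 85 mm) begins 54 mm behind the grasp point. The pads swing forward as they close: fully open they stand 13 mm farther back than shut.
Start: joints at [-0.15, 0.207, 1.542, -0, 1.393, -0.15], TCP at [0.575, -0, 0.213] pointing down, gripper open.
Joint ranges: [-2.73, 2.73], [-0.86, 2.22], [0.23, 2.46], [-1.11, 4.25], [0.08, 2.63], [-2.82, 2.82]. Speed limits (rad/s): [2.79, 2.79, 3.14, 3.14, 3.14, 3.14].

### API

Orientations are given as [roll, pitch, yaw] about the fixed x, y, z axes, in that order (R = Rz(yaw) Ry(pitch) Rx(roll)).
In Python, from rig import bot gives the robot as it stands. Calls block until the motion is done:
- bot.move_ptp(position, orientation): joint-space move of the TCP to a pose.
- bot.move_linear(position, ori=None, v=0.15, force_limit=None): straight line of the TCP; ori=None keeps the orientation; v is the mean speed in m/s. With force_limit (N) it stops when the force on the tool has changed by that much, and returns True; else False.
- bot.set_joints(angles): joint-space move.
- bot.gripper_open() and bot.close_gripper(effort=None): open the fingers fully, or close them until they stop; effort is the grip in N (None keeps the last).
- bot.dwell(seconds).
- bot.solve_ik(position, orientation): joint angles nearest the present ones, or None.
- bot.state(): the state.
- bot.grab_frame(name): name is "scene" or "side" or "wrist"; returns a dict with "image" (420x560x3 uint8, red, green, blue), "z_map" (420x560 float32, m along the optical axis (not along the pixel's ray), 0 where there is no reading), "fov_y" (degrees; the focal length in pixels is half the picture's height over the tangent of half this angle, whatever the lens; pixels are square), "cx", "cy" (the principal point, pixels), "xyz" and "orientation" of the camera in the world. Camera axes: x right, y down, z forward; pixel columns grow to the right and rows downward; lengths in m; the calibration is good to about 2 mm. The wrist camera is an equidistant fisheye: a pixel r from the principal point sees the ray r / f radians off the axis. A picture is of the moment at which its call begins.
A pose or a line that the arm cannot do raises bot.MotionError and nothing moves.
- bot.hand_in(): hands the job in, once; it reports no verdict.
The state is a dict: "t": time; "qpos": joint angles; "joint_vel": joint speeds; "joint_efforts": joint torques, N m; "tool_pos": TCP position; "ee_rot": TCP orientation; "force": force on the tool from outside, world axes, zero at the start; "torque": the same for the moment, N m; "finger_gap": finger opening in m.
Only numpy, scipy, OpenCV 4.12 (cv2) and the standard library are available. Lean on these libraries where they do the work, as an engineer would, in place of code of your own. Each camera call takes 0.05 s, during which the arm holds its last target.

## Working session

There is one attempt and no reset: what is moved stays moved. The work goes in short steps, each a Python script; the robot and the scene stay as the last script left them, time stands still between calls to the robot, and variables do not carry over. Pictures are saved under pics/ and viewed, and the job is handed in when it is done.

```bash
ls; mkdir -p pics; cat > h.py <<'E'
import numpy as np, cv2
from scipy.spatial.transform import Rotation as R
from rig import bot
def grab(n,save=None):
    f=bot.grab_frame(n)
    if save: cv2.imwrite('pics/'+save+'.png',cv2.cvtColor(f['image'],cv2.COLOR_RGB2BGR))
    return f
def rot(f):
    o=np.array(f['orientation'],float)
    return o if o.shape==(3,3) else R.from_euler('xyz',o).as_matrix()
def rays(f,uv):
    uv=np.atleast_2d(np.array(uv,float)); h=f['image'].shape[0]
    F=h/2/np.tan(np.radians(f['fov_y'])/2)
    d=np.c_[(uv[:,0]-f['cx'])/F,(uv[:,1]-f['cy'])/F,np.ones(len(uv))]
    if f.get('fish'):
        r=np.hypot(d[:,0],d[:,1])+1e-12
        d=np.c_[d[:,0]/r*np.sin(r),d[:,1]/r*np.sin(r),np.cos(r)]
    return d@rot(f).T
def plane(f,uv,z):
    d=rays(f,uv);c=np.array(f['xyz']);return c+d*((z-c[2])/d[:,2])[:,None]
def depth(f,uv):
    uv=np.atleast_2d(uv).astype(int); d=rays(f,uv); fw=rot(f)[:,2]
    z=f['z_map'][uv[:,1],uv[:,0]]
    return np.array(f['xyz'])+d*(z/(d@fw))[:,None]
E
python3 - <<'E'
from h import *
for n in('scene','side','wrist'):
    f=grab(n,n+'0'); print(n,f['fov_y'],f['cx'],f['cy'],f['xyz'],f['orientation'])
print(bot.finger_overhang,bot.state())
E
```

```text
pics
scene 56.82532676248468 281.45573053482246 204.04495723336365 [1.31601309 0.26787546 0.67924574] [-2.18023633  0.00726288  1.91558297]
side 42.40851763745439 275.7800895819576 210.77126362631233 [-0.25270993 -0.83655135  0.96213319] [-2.23944835 -0.01456124 -0.73761836]
wrist 65.70646984690485 281.9749914790191 208.34968631550313 [0.5745344  0.07743995 0.37203763] [2.83192403e+00 2.15163520e-03 5.30800294e-04]
0.014 {'t': 0.15, 'qpos': array([-1.50486274e-01,  2.07226725e-01,  1.54263464e+00, -7.72631268e-06,
        1.39349659e+00, -1.50496384e-01]), 'joint_vel': array([-0.0005612 , -0.00392787, -0.00362553, -0.00080169, -0.00125075,
        0.00030237]), 'joint_efforts': array([ 5.23460058e-04, -3.83512866e+01, -2.92037880e+01, -1.78299792e-04,
        6.64118095e-03, -5.65601522e-05]), 'tool_pos': array([5.74380898e-01, 8.78821928e-05, 2.12086943e-01]), 'ee_rot': array([-3.13984617e+00, -2.57151833e-04,  1.57080758e+00]), 'force': array([ 0.06029033, -0.19803941, -0.0936504 ]), 'torque': array([0.00438063, 0.02072141, 0.03885817]), 'finger_gap': 0.08518894177739876}
```

View pics/scene0.png

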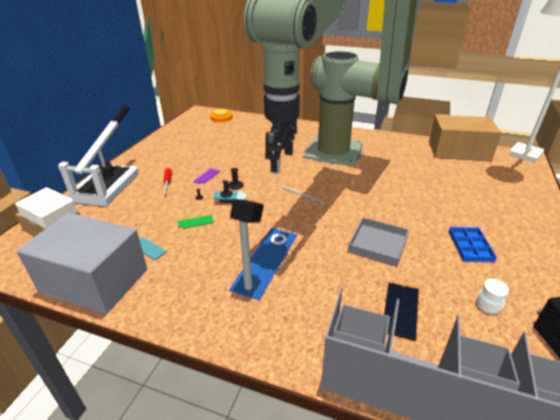

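View pics/side0.png

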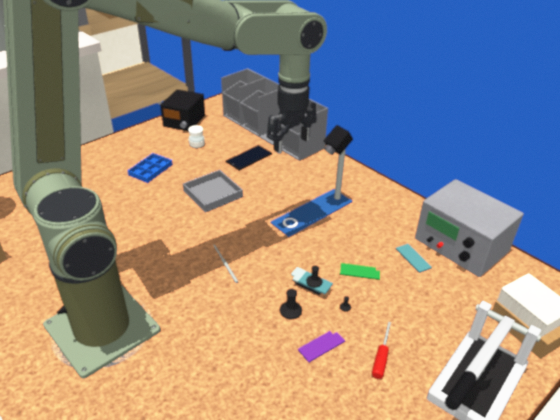

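View pics/wrist0.png

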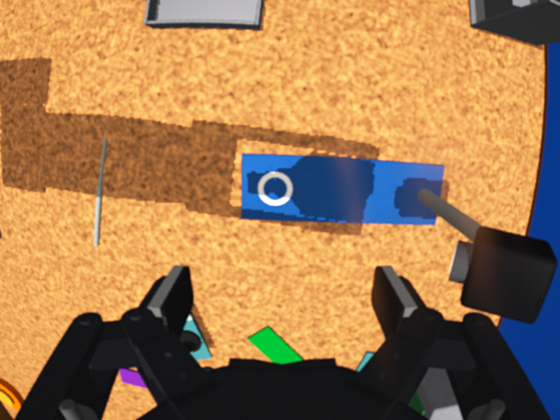

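Side view candidates for the cup: the one on the plate (315,272) middle-sized, the floor-standing larger one (290,303) and the tiny one (346,303). For the plate: the teal notched one on the pad (311,281), the green (360,271), the purple (321,346) and the teal blank (413,257). My choice is the cup at (315,272) on the plate at (311,281). Next I'll crop in and measure.

```bash
python3 - <<'E'
from h import *
s=grab('side');c=grab('scene')
a=s['image'][245:330,255:385];b=c['image'][160:215,180:280]
im=np.vstack([cv2.resize(a,(780,510),interpolation=3)])
cv2.imwrite('pics/c1.png',im[...,::-1]);cv2.imwrite('pics/c2.png',cv2.resize(b,(800,440),interpolation=3)[...,::-1])
for n,uv,z in[('plate',(311,283),.025),('cupbase',(315,284),.025),('ring',(290,223),.006),('blank',(413,257),.005),('disp',(249,157),.007),('bin',(212,192),.004),('bigcup',(290,310),0),('smallcup',(346,307),0)]:
    print(n,plane(s,uv,z)[0].round(3),depth(s,uv)[0].round(3))
print(plane(c,[(230,198),(279,240),(378,243),(403,310)],.01).round(3))
E
```

```text
plate [ 0.431 -0.23   0.025] [ 0.426 -0.234  0.032]
cupbase [ 0.436 -0.238  0.025] [ 0.431 -0.242  0.031]
ring [ 0.564 -0.017  0.006] [ 0.562 -0.019  0.009]
blank [ 0.71  -0.326  0.005] [ 0.712 -0.325  0.003]
disp [0.695 0.315 0.007] [0.692 0.311 0.01 ]
bin [0.491 0.244 0.004] [0.49  0.242 0.006]
bigcup [ 0.351 -0.242  0.   ] [ 0.342 -0.252  0.015]
smallcup [ 0.456 -0.323  0.   ] [ 0.449 -0.327  0.009]
[[ 0.437 -0.222  0.01 ]
 [ 0.575 -0.01   0.01 ]
 [ 0.5    0.239  0.01 ]
 [ 0.705  0.322  0.01 ]]
```

View pics/c1.png

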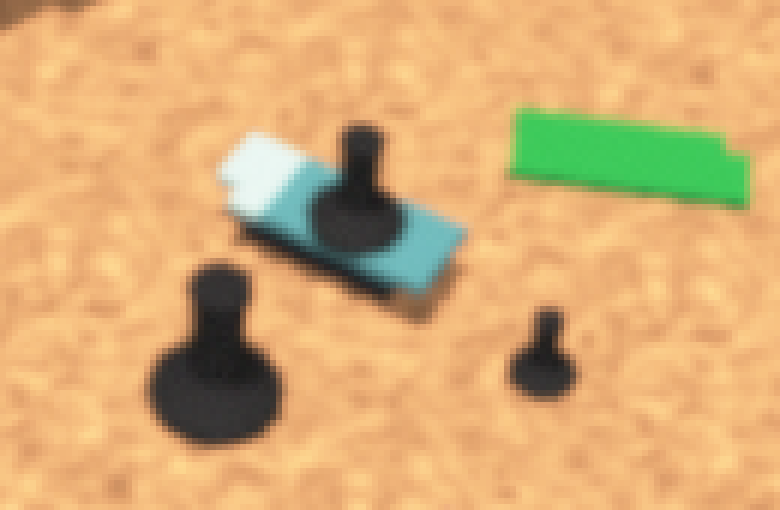

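View pics/c2.png

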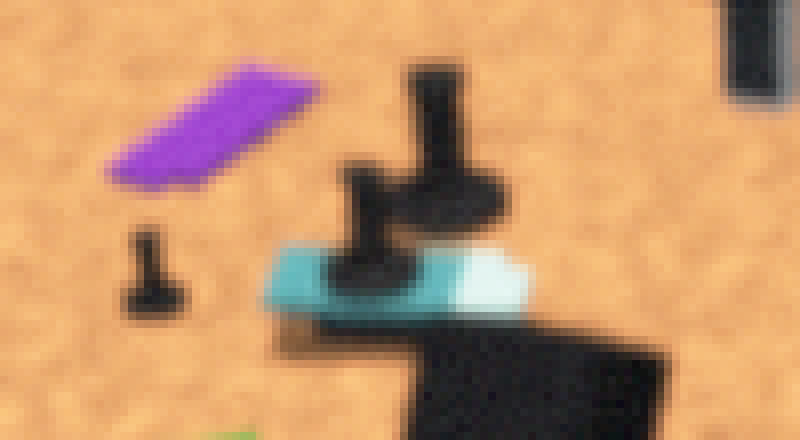

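```bash
python3 - <<'E'
from h import *
bot.move_ptp([0.435,-0.175,0.23],[np.pi,0,np.pi/2])
f=grab('wrist','w1'); print(f['xyz'],f['orientation'],bot.state()['t'],bot.state()['qpos'])
E
```

```text
[ 0.43534315 -0.09732232  0.39027911] [ 2.83192263e+00 -8.67879882e-04  5.93776885e-04] 1.2 [-5.65766861e-01 -3.69237343e-02  1.76887888e+00  6.49663692e-04
  1.40931329e+00 -5.66935626e-01]
```

View pics/w1.png

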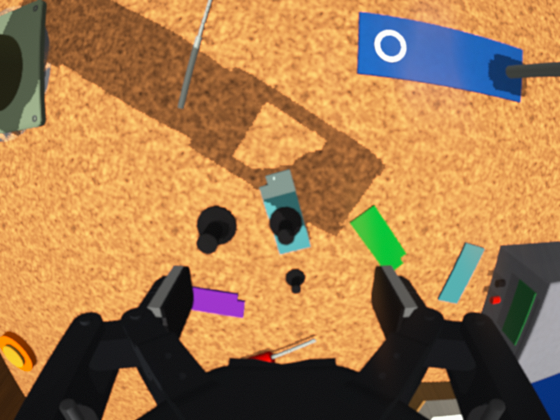

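```bash
python3 - <<'E'
from h import *
f=grab('wrist'); a=f['image'][150:270,180:340]
cv2.imwrite('pics/w1c.png',cv2.resize(a,(800,600),interpolation=3)[...,::-1])
E
```

```text
(no output)
```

View pics/w1c.png

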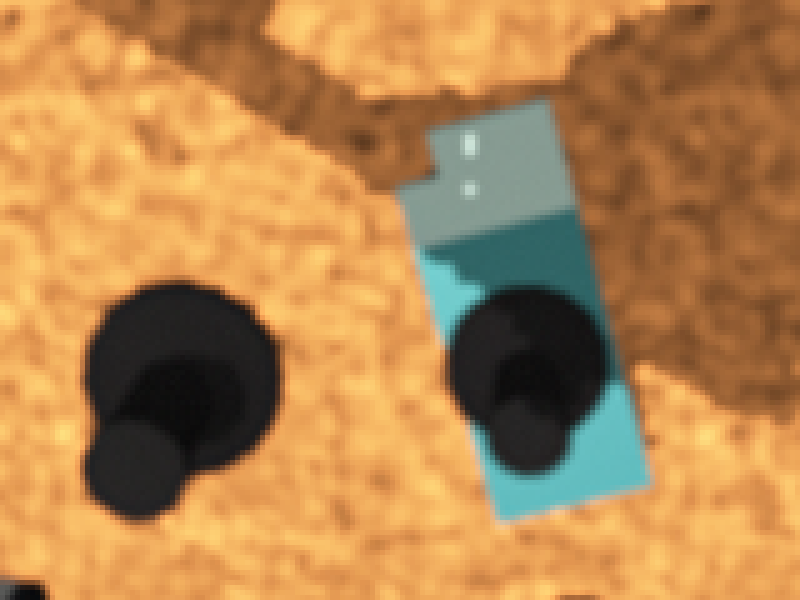

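```bash
python3 - <<'E'
from h import *
f=grab('wrist'); f['fish']=True
def cr(p): return np.array(p)/5.+[180,150]-0.4
c=plane(f,cr([(497,522),(651,485),(549,98),(397,188),(427,130),(440,178)]),.025)
print(c.round(4))
x=c[2]-c[1];print('len',np.linalg.norm(x),'wid',np.linalg.norm(c[0]-c[1]),'yaw',np.degrees(np.arctan2(x[1],x[0])))
y=c[0]-c[1];print('yaw from y',np.degrees(np.arctan2(y[1],y[0]))-90)
print('ctr',(c[0]+c[2])/2, 'alt')
print('head',plane(f,cr([(530,435)]),.071),depth(f,cr([(530,435)])),'foot',plane(f,cr([(527,362)]),.026))
print('ring',plane(f,[(390,46)],.006),depth(f,[(390,46),(382,36)]))
m=cv2.inRange(f['image'][0:110,340:540],(0,30,120),(90,130,255));
q=np.argwhere(m)[:,::-1]+[340,0]; P=plane(f,q,.006); print(len(q))
r=cv2.minAreaRect((P[:,:2]*1000).astype(np.float32));print('base',r)
# ring
g=f['image'][20:80,360:420].astype(int);m=((g.min(2)>170)).astype(np.uint8);q=np.argwhere(m)[:,::-1]+[360,20]
P=plane(f,q,.006);print('ring',cv2.minEnclosingCircle((P[:,:2]*1000).astype(np.float32)),len(q))
E
```

```text
[[ 0.4324 -0.2732  0.025 ]
 [ 0.4704 -0.2631  0.025 ]
 [ 0.4443 -0.1668  0.025 ]
 [ 0.4093 -0.188   0.025 ]
 [ 0.4164 -0.1743  0.025 ]
 [ 0.4193 -0.1856  0.025 ]]
len 0.09984605749798926 wid 0.03932581710082872 yaw 105.1409322867608
yaw from y -255.13042736699458
ctr [ 0.43835307 -0.21998909  0.025     ] alt
head [[ 0.43982992 -0.23044248  0.071     ]] [[ 0.43919998 -0.23017492  0.0699845 ]] foot [[ 0.43959688 -0.23041203  0.026     ]]
ring [[ 0.56472865 -0.01557369  0.006     ]] [[ 0.56490486 -0.01546277  0.00547587]
 [ 0.55520679 -0.00348436  0.0041831 ]]
7735
base ((647.841796875, -19.277149200439453), (77.22525787353516, 245.30894470214844), 87.82601928710938)
ring ((565.1526489257812, -15.377751350402832), 20.603105545043945) 477
```

Measurements match the stated sizes: the plate is 99.8 × 39.3 mm, the ring radius is 20.6 mm, and the cup head depth is 70 mm against 71 expected. The notch is on the +y side, so the frosted end faces world +y. Next I'll grasp the cup.

```bash
python3 - <<'E'
from h import *
o=[np.pi,0,np.radians(15.1)]
for y in (15.1,195.1):print(bot.solve_ik([.4397,-.2304,.053],[np.pi,0,np.radians(y)]))
bot.move_ptp([.4397,-.2304,.13],o)
print(bot.move_linear([.4397,-.2304,.053],v=.1,force_limit=15))
bot.close_gripper(30)
print(bot.state()['finger_gap'],bot.state()['tool_pos'],bot.state()['force'])
bot.move_linear([.4397,-.2304,.16],v=.12)
grab('side','s2')
bot.move_ptp([.49,.19,.22],[np.pi,0,np.pi/2])
print(bot.state()['finger_gap'],bot.state()['t'])
f=grab('wrist','w2')
E
```

```text
[-6.57190207e-01  2.40725300e-01  1.86930179e+00 -4.44089210e-16
  1.03156556e+00  6.50061403e-01]
[-0.65719021  0.2407253   1.86930179  0.          1.03156556 -2.49153125]
False
0.0001378866734373449 [ 0.43966891 -0.2304248   0.0529647 ] [-0.10527219 -0.23713743 -0.03188431]
-8.742706985924986e-05 6.7667
```

View pics/w2.png

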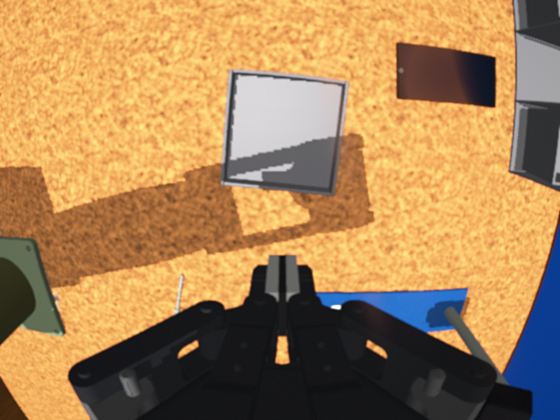

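View pics/s2.png

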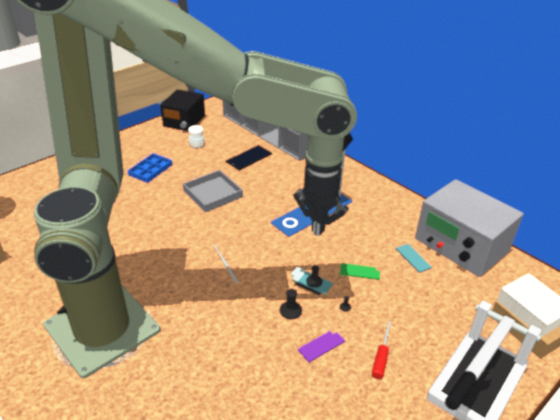

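The gripper closed on nothing (gap 0), and the cup still stands on the plate at about (315,275) in the side view. I'll look closely at the fingers and cup before retrying.

```bash
python3 - <<'E'
from h import *
a=cv2.imread('pics/s2.png')[245:330,255:385];cv2.imwrite('pics/c3.png',cv2.resize(a,(780,510),interpolation=3))
bot.gripper_open()
f=grab('wrist');f['fish']=True
c=plane(f,[(231,71),(347,81),(333,194),(221,184)],.028);print(c.round(4),c.mean(0),np.linalg.norm(np.roll(c,1,0)-c,axis=1))
f2=bot.move_ptp([0.435,-0.175,0.23],[np.pi,0,np.pi/2])
f=grab('wrist','w3');a=f['image'][150:270,180:340]
cv2.imwrite('pics/w3c.png',cv2.resize(a,(800,600),interpolation=3)[...,::-1]);print(bot.state()['t'])
E
```

```text
[[0.4355 0.3084 0.028 ]
 [0.5596 0.2981 0.028 ]
 [0.5477 0.1717 0.028 ]
 [0.4213 0.1834 0.028 ]] [0.49103024 0.24039941 0.028     ] [0.12576654 0.12449762 0.12694184 0.12686945]
9.0833
```

View pics/c3.png

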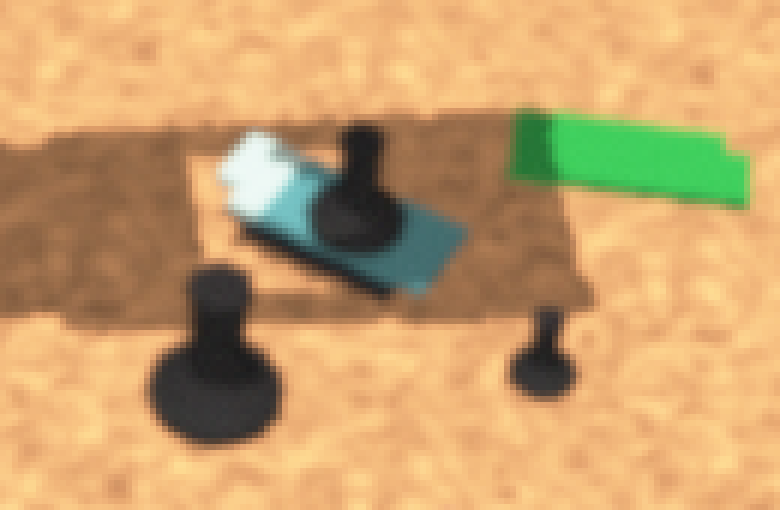

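View pics/w3c.png

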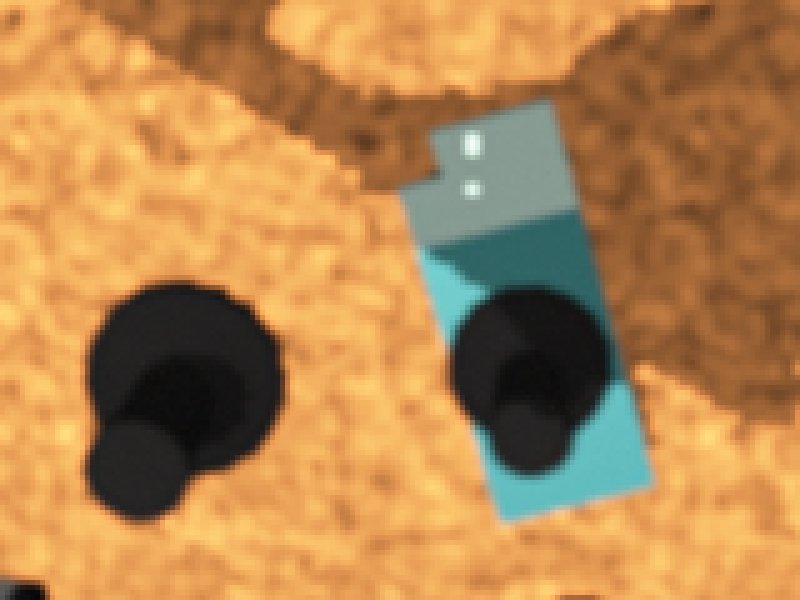

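The cup and plate have not moved, so the fingers passed clear of the cup. I'll go back with the gripper open, stop at the grasp height and look from the side.

```bash
python3 - <<'E'
from h import *
o=[np.pi,0,np.radians(15.1)]
bot.move_ptp([.4397,-.2304,.13],o)
print(bot.move_linear([.4397,-.2304,.08],v=.1,force_limit=15),bot.state()['tool_pos'],bot.state()['ee_rot'],bot.state()['finger_gap'])
for n in('side','scene'):
    f=grab(n)
    F=210/np.tan(np.radians(f['fov_y'])/2)
    p=(np.array([[.4397,-.2304,.08],[.4397,-.2304,.066],[.4397,-.2304,.025]])-f['xyz'])@rot(f); uv=p[:,:2]/p[:,2:]*F+[f['cx'],f['cy']];print(n,uv.round(1))
    u,v=uv[0].astype(int); u0,v0=u-70,v-60;im=f['image'].copy()
    for q in uv: cv2.circle(im,tuple(q.round().astype(int)),1,(255,0,0),-1)
    cv2.imwrite(f'pics/g_{n}.png',cv2.resize(im[v0:v0+105,u0:u0+140],(800,600),interpolation=3)[...,::-1])
f=grab('wrist','g_w')
E
```

```text
False [ 0.44002292 -0.23058754  0.08032316] [ 3.14111551e+00 -4.01900171e-04  2.63697485e-01] 0.08507853875263699
side [[315.1 264.9]
 [314.8 269.2]
 [313.7 281.5]]
scene [[225.  178.5]
 [225.4 182.5]
 [226.6 193.9]]
```

View pics/g_side.png

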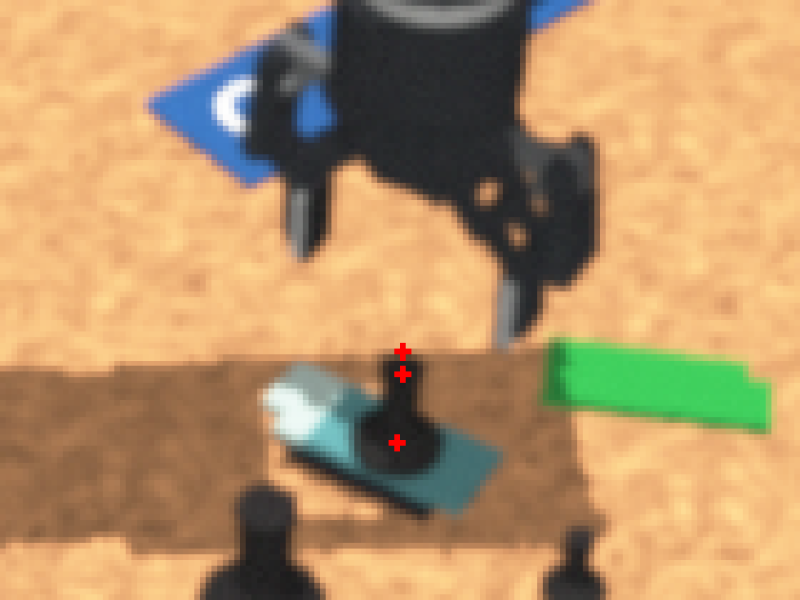

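View pics/g_scene.png

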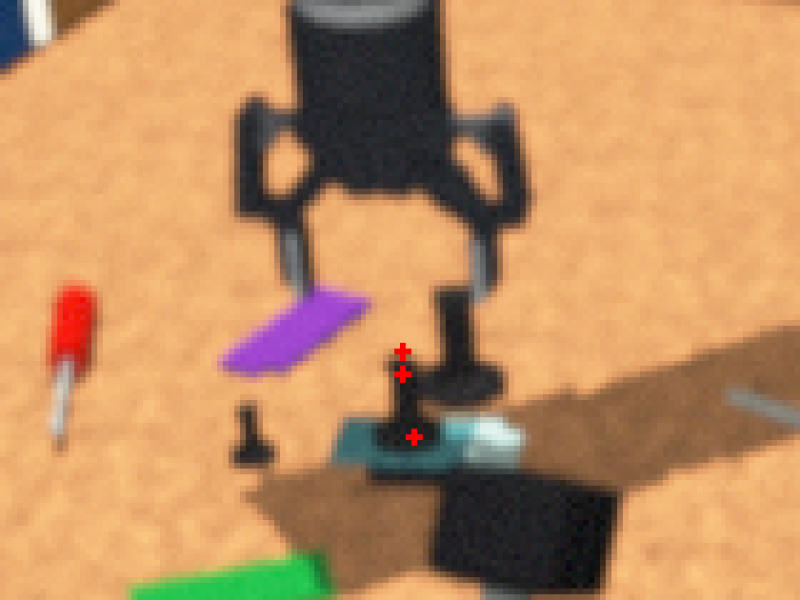

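View pics/g_w.png

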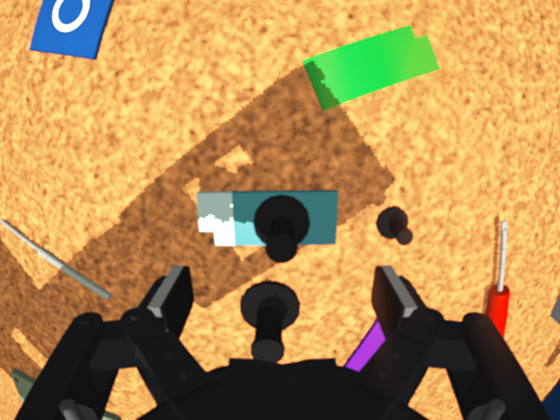

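Red marks show where the reported TCP should be. In both views the fingertip midpoint sits well above it, so I'll triangulate the fingertips.

```bash
python3 - <<'E'
from h import *
s=grab('side');c=grab('scene')
def tri(a,b):
    d1=rays(s,[a])[0];d2=rays(c,[b])[0];d1/=np.linalg.norm(d1);d2/=np.linalg.norm(d2)
    o1=np.array(s['xyz']);o2=np.array(c['xyz'])
    t=np.linalg.lstsq(np.c_[d1,-d2],o2-o1,rcond=None)[0]
    p,q=o1+t[0]*d1,o2+t[1]*d2;return (p+q)/2,np.linalg.norm(p-q)
S=lambda p:np.array(p)/[800/140,600/105]+[245,204]
C=lambda p:np.array(p)/[800/140,600/105]+[155,118]
print(tri(S((303,252)),C((483,292))));print(tri(S((508,340)),C((305,285))))
print(depth(s,[S((303,250)),S((506,330))]).round(3));print(depth(c,[C((483,285)),C((300,275))]).round(3))
w=grab('wrist');w['fish']=True
print(depth(w,[(184,272),(378,272),(180,285),(383,285)]).round(3)); print(w['xyz'],w['orientation'],bot.state()['tool_pos'])
E
```

```text
(array([ 0.42463638, -0.18707815,  0.11231439]), np.float64(0.0005374491180425431))
(array([ 0.44903234, -0.27740721,  0.11262935]), np.float64(0.0007885947059460188))
[[ 0.419 -0.192  0.122]
 [ 0.443 -0.28   0.126]]
[[ 0.438 -0.181  0.128]
 [ 0.464 -0.271  0.128]]
[[ 0.438 -0.187  0.119]
 [ 0.46  -0.27   0.119]
 [ 0.438 -0.188  0.129]
 [ 0.458 -0.271  0.127]]
[ 0.51535354 -0.21100281  0.24097401] [ 2.83270366e+00 -1.50126877e-03 -1.30669198e+00] [ 0.44014557 -0.23076168  0.08067319]
```

```bash
python3 - <<'E'
from h import *
bot.move_linear([.4397,-.2304,.13],v=.15)
bot.close_gripper(30); bot.dwell(.2)
st=bot.state();print(st['tool_pos'],st['finger_gap'],st['qpos'])
for n in('side','scene'):
    f=grab(n)
    F=210/np.tan(np.radians(f['fov_y'])/2)
    P=np.tile(st['tool_pos'],(4,1));P[:,2]=[.116,.130,.150,.170]
    p=(P-f['xyz'])@rot(f); uv=p[:,:2]/p[:,2:]*F+[f['cx'],f['cy']];print(n,uv.round(1))
    u,v=uv[0].astype(int); u0,v0=u-70,v-60;im=cv2.resize(f['image'][v0:v0+105,u0:u0+140],(800,600),interpolation=3)
    for q in uv: cv2.circle(im,tuple(((q-[u0,v0]+.5)*5.714).round().astype(int)),3,(255,0,0),-1)
    cv2.imwrite(f'pics/k_{n}.png',im[...,::-1])
E
```

```text
[ 0.4397118  -0.23040661  0.1300266 ] 0.0002918388743137522 [-6.57200593e-01  1.27600799e-01  1.81616101e+00  2.26494255e-05
  1.19779352e+00  6.50096957e-01]
side [[316.1 253.6]
 [316.4 249.1]
 [317.  242.5]
 [317.5 235.8]]
scene [[223.9 168. ]
 [223.4 163.8]
 [222.8 157.7]
 [222.1 151.5]]
```

View pics/k_side.png

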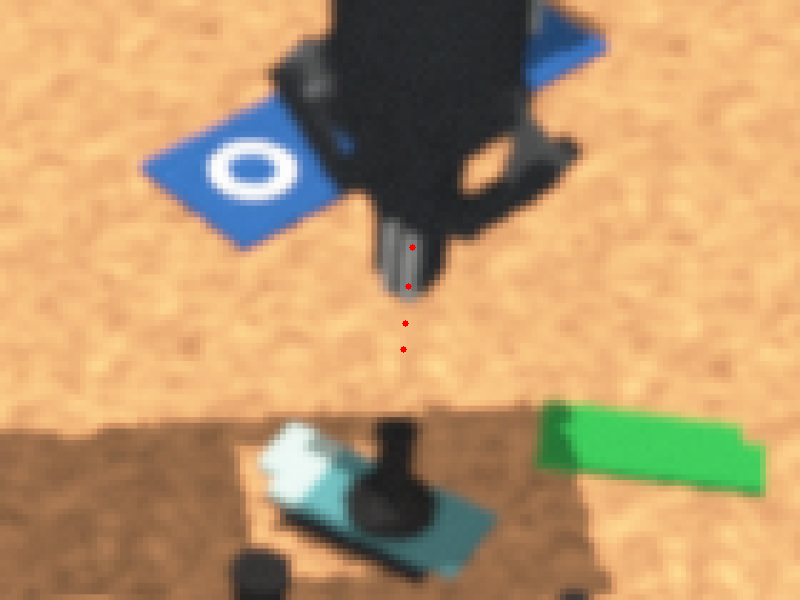

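View pics/k_scene.png

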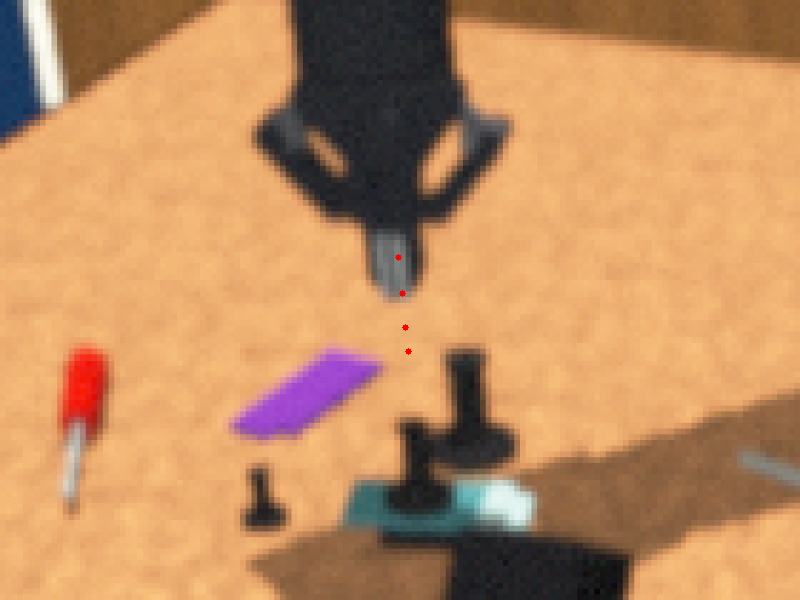

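Closed fingertips are at z ≈ 0.149 when the TCP reads 0.130. The real fingers are therefore about 33 mm higher than the reported TCP implies, and the open-finger measurement agrees. I'll retry with commanded z lowered by 33 mm.

```bash
python3 - <<'E'
from h import *
bot.gripper_open()
p=[.4412,-.2300]
bot.move_linear(p+[.13],v=.2)
print(bot.move_linear(p+[.021],v=.1,force_limit=12),bot.state()['tool_pos'])
bot.close_gripper(30)
print(bot.state()['finger_gap'],bot.state()['force'])
grab('side','s4')
bot.move_linear(p+[.13],v=.12)
print(bot.state()['finger_gap'],bot.state()['t'],bot.state()['tool_pos'])
f=grab('side','s5');cv2.imwrite('pics/s5c.png',cv2.resize(f['image'][190:310,235:395],(800,600),interpolation=3)[...,::-1])
grab('wrist','w5')
E
```

```text
False [ 0.44185283 -0.23048863  0.02170851]
0.016858442024392045 [-0.2966389  -0.01193338  1.02831874]
0.017253323379566195 16.725 [ 0.44051884 -0.22949389  0.1290794 ]
```

View pics/s5c.png

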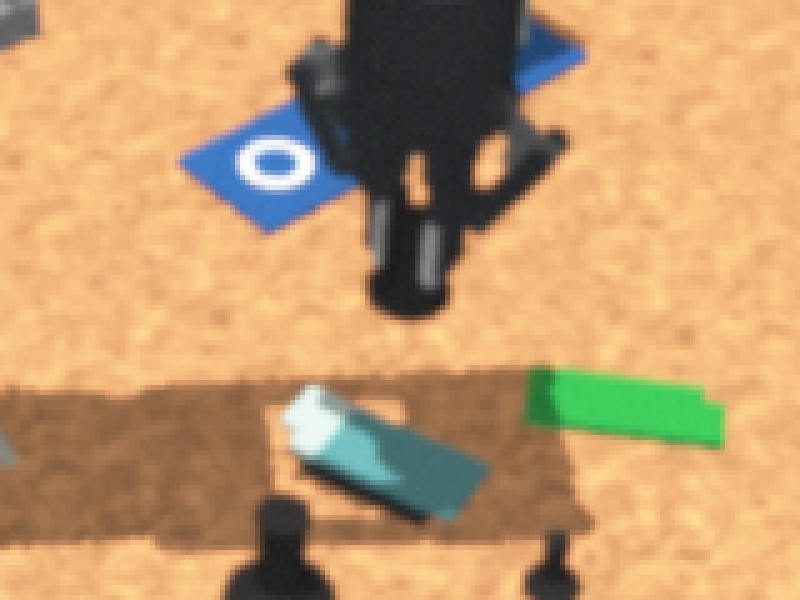

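```bash
python3 - <<'E'
from h import *
o=[np.pi,0,np.radians(85)]
p=[.491,.240]
bot.move_ptp(p+[.16],o)
bot.move_linear(p+[.03],v=.15)
print(bot.move_linear(p+[-.002],v=.03,force_limit=4),bot.state()['tool_pos'],bot.state()['force'])
bot.gripper_open()
bot.move_linear(p+[.12],v=.15)
bot.move_ptp([.435,-.175,.21],[np.pi,0,np.pi/2])
print(bot.state()['t'])
f=grab('side','s6');cv2.imwrite('pics/s6c.png',cv2.resize(f['image'][150:225,165:265],(800,600),interpolation=3)[...,::-1])
f=grab('wrist','w6');cv2.imwrite('pics/w6c.png',cv2.resize(f['image'][120:270,180:380],(800,600),interpolation=3)[...,::-1])
E
```

```text
True [4.90652437e-01 2.39782626e-01 1.00329176e-04] [-0.1536846  -1.18834336  5.0348732 ]
23.6833
```

View pics/s6c.png

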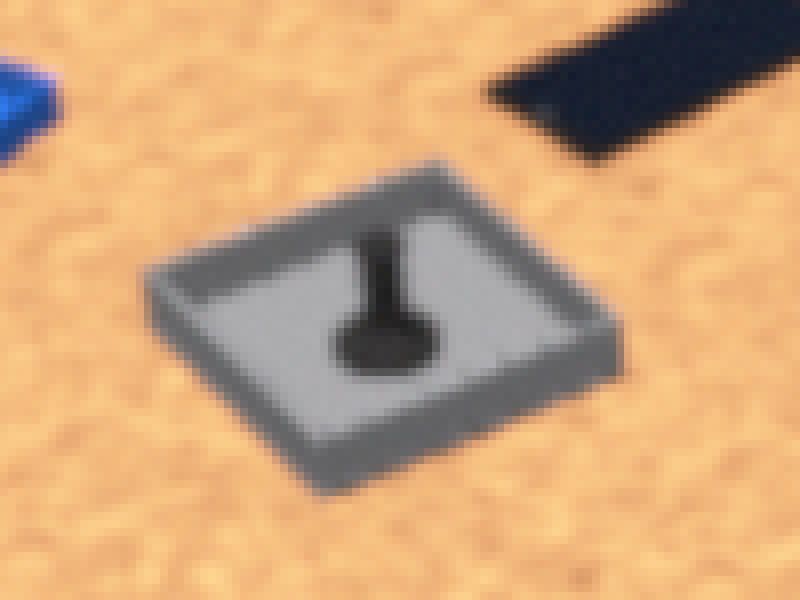

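View pics/w6c.png

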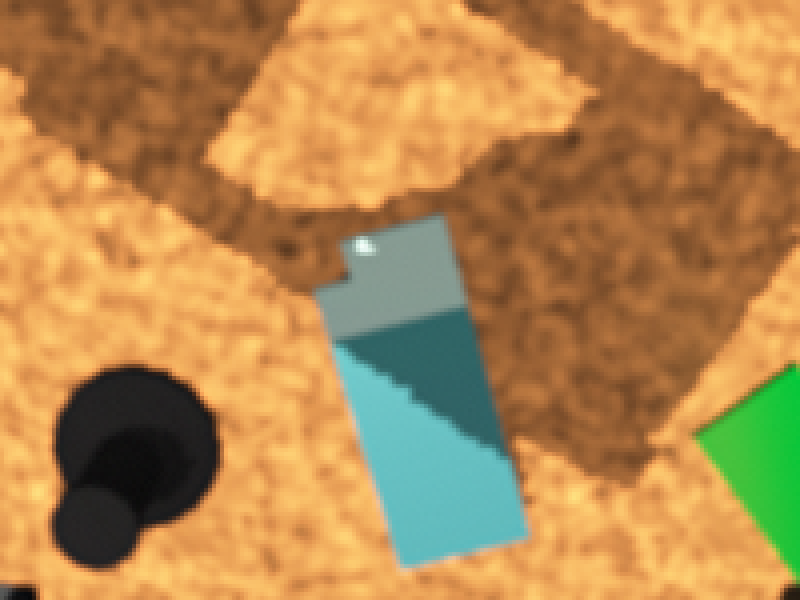

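The cup is upright near the bin's centre and the plate hasn't moved. Next is measuring the plate again and grasping its clear end.

```bash
python3 - <<'E'
from h import *
f=grab('wrist'); f['fish']=True
def cr(p): return np.array(p)/4.+[180,120]-0.4
c=plane(f,cr([(400,569),(530,540),(443,215),(315,292)]),.025)
x=c[2]-c[1];yaw=np.arctan2(x[1],x[0]);ctr=(c[0]+c[2])[:2]/2
print(c.round(4),np.linalg.norm(x),np.linalg.norm(c[0]-c[1]),np.degrees(yaw),ctr)
print('bigcup',plane(f,cr([(138,445),(220,445)]),.005).round(3),'green',plane(f,cr([(695,435)]),.005).round(3))
u=np.array([np.cos(yaw),np.sin(yaw)])
g=ctr-.020*u; print(g)
np.save('plate.npy',[*ctr,yaw])
o=[np.pi,0,yaw]
print(bot.solve_ik([*g,-.016],o))
g=g+[.002,.001]
bot.move_ptp([*g,.08],o)
print(bot.move_linear([*g,-.016],v=.07,force_limit=8),bot.state()['tool_pos'],bot.state()['force'],bot.state()['t'])
for n in('side','scene'):
    f=grab(n); b=(225,245) if n=='side' else (150,160)
    cv2.imwrite(f'pics/p_{n}.png',cv2.resize(f['image'][b[0]:b[0]+105,b[1]:b[1]+140],(800,600),interpolation=3)[...,::-1])
grab('wrist','p_w')
E
```

```text
[[ 0.4325 -0.2736  0.025 ]
 [ 0.4707 -0.2641  0.025 ]
 [ 0.4441 -0.1673  0.025 ]
 [ 0.4091 -0.1889  0.025 ]] 0.10041661775390959 0.03944410518177898 105.38263964838984 [ 0.43827474 -0.22042704]
bigcup [[ 0.352 -0.242  0.005]
 [ 0.378 -0.242  0.005]] green [[ 0.522 -0.239  0.005]]
[ 0.44358002 -0.23971056]
[-0.66724835  0.37721419  1.87387474  0.          0.89050372 -0.93572606]
False [ 0.4460493  -0.23903645 -0.01547183] [-0.96757779  1.19169101  0.38066815] 25.9917
```

View pics/p_side.png

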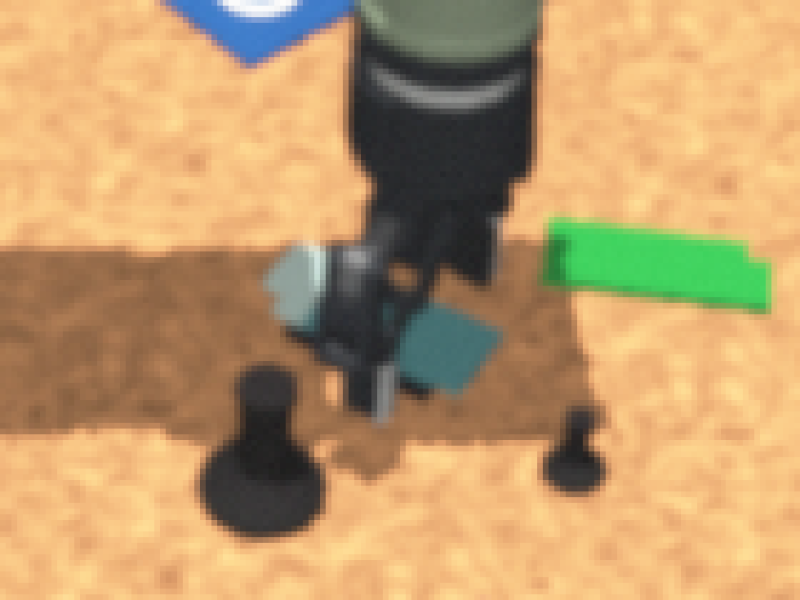

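View pics/p_w.png

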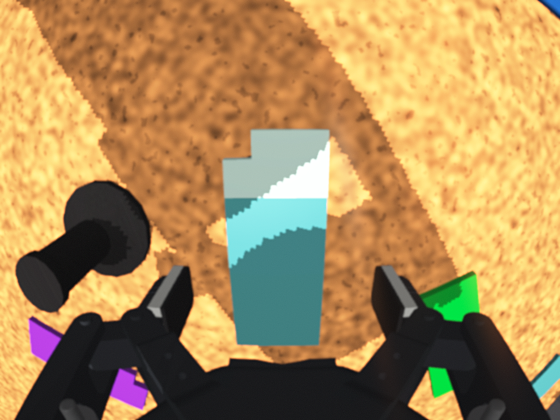

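```bash
python3 - <<'E'
from h import *
f=grab('wrist'); f['fish']=True
cx,cy,yaw=np.load('plate.npy')
d=depth(f,[(186,270),(377,270),(183,280),(381,280)])
q=d[:,:2]-[cx,cy];u=np.array([np.cos(yaw),np.sin(yaw)]);v=np.array([-u[1],u[0]])
print('along',(q@u).round(4),'across',(q@v).round(4),'z',d[:,2].round(4))
c=plane(f,[(251,129),(329,129),(319,345),(237,345)],.025);r=c[:,:2]-[cx,cy];print((r@u).round(4),(r@v).round(4))
E
```

```text
along [-0.0112 -0.0116 -0.0133 -0.0128] across [ 0.0407 -0.0449  0.0409 -0.045 ] z [0.0202 0.0194 0.0257 0.0264]
[ 0.0498  0.0499 -0.0498 -0.05  ] [ 0.0092 -0.0194 -0.0201  0.0195]
```

```bash
python3 - <<'E'
from h import *
cx,cy,yaw=np.load('plate.npy');u=np.array([np.cos(yaw),np.sin(yaw)])
g=np.array([cx,cy])-.020*u
bot.move_linear([*g,-.016],v=.03)
bot.close_gripper(50)
s=bot.state();print(s['finger_gap'],s['force'],s['tool_pos'])
bot.move_linear([*g,.07],v=.08)
bot.dwell(.3)
s=bot.state();print(s['finger_gap'],s['force'],s['tool_pos'],s['t'])
grab('wrist','h_w')
f=grab('side');cv2.imwrite(f'pics/h_s.png',cv2.resize(f['image'][200:305,245:385],(800,600),interpolation=3)[...,::-1])
E
```

```text
0.03886036081510816 [-0.15009    -0.42193646  2.0527419 ] [ 0.44382771 -0.23986725 -0.01574767]
0.03881256761339212 [-1.35101889 -0.22045783 -0.74660609] [ 0.44336935 -0.23953472  0.06963933] 28.4667
```

View pics/h_w.png

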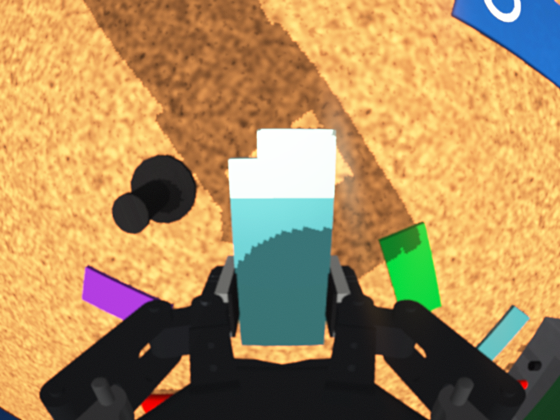

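View pics/h_s.png

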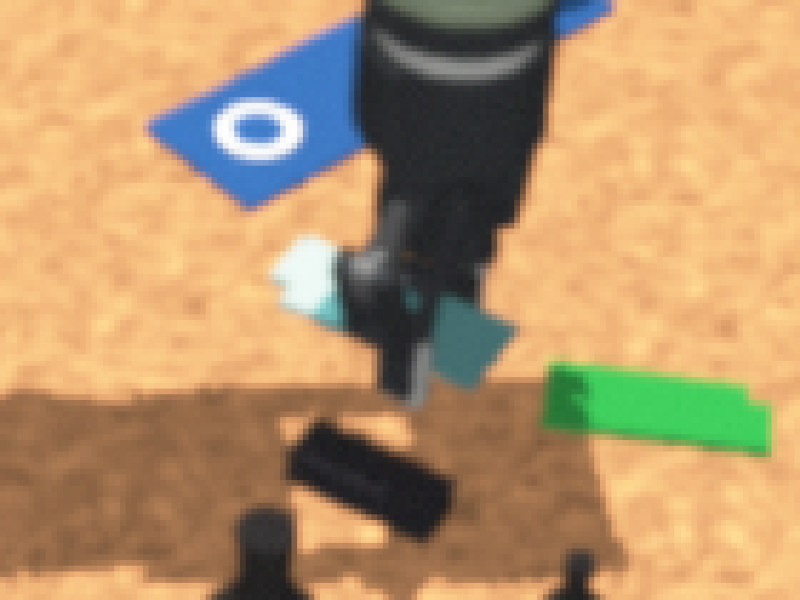

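```bash
python3 - <<'E'
from h import *
y=np.radians(-2.3);u=np.array([np.cos(y),np.sin(y)]);ring=np.array([.565,-.0155])
g=ring-.057*u;o=[np.pi,0,y]
cx,cy,_=np.load('plate.npy')
bot.move_linear([.4434,-.2395,.13],v=.15)
bot.move_ptp([*(g-.07*u),.13],o)
bot.move_linear([*(g-.07*u),.0615],v=.12)
print(bot.move_linear([*g,.0615],v=.08,force_limit=10))
bot.dwell(.3);s=bot.state();print(s['finger_gap'],s['force'],s['tool_pos'],s['ee_rot'],s['t'],s['qpos'])
grab('wrist','r_w');grab('scene','r_c')
f=grab('side','r_s');cv2.imwrite(f'pics/r_sc.png',cv2.resize(f['image'][130:250,215:375],(800,600),interpolation=3)[...,::-1])
E
```

```text
False
0.03862030317009354 [-0.2077387   0.02623369  0.06584867] [ 0.50781018 -0.01318554  0.06156476] [-3.14159141e+00  8.76930517e-06 -4.01771189e-02] 33.1583 [-1.96475967e-01  2.48816430e-01  1.83661534e+00 -1.52983530e-07
  1.05616974e+00  1.41449755e+00]
```

View pics/r_w.png

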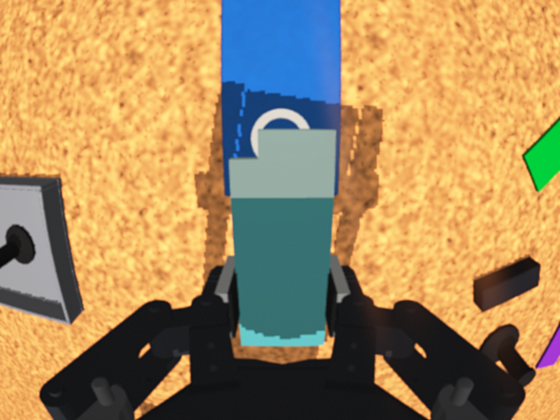

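View pics/r_sc.png

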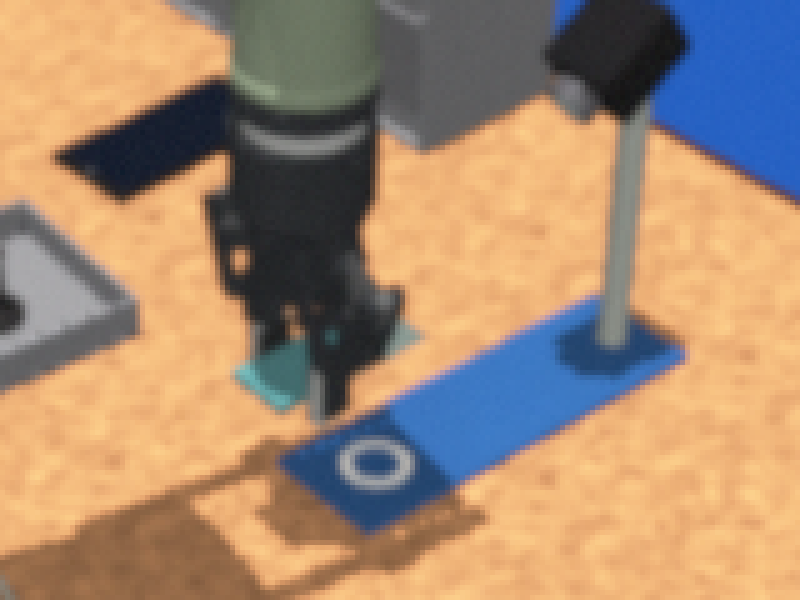

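View pics/r_c.png

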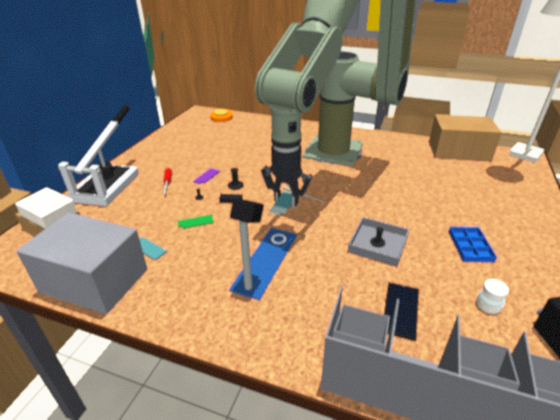

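The plate is held level with its frosted end toward the post. I'll check the label position, height and yaw numerically.

```bash
python3 - <<'E'
from h import *
f=grab('wrist'); f['fish']=True
d=depth(f,[(300,140),(260,185),(305,185),(250,300),(310,300),(255,250),(310,250)]);print(d.round(4))
c=plane(f,[(258,129),(335.5,129),(325,346),(241,346),(229.5,159)],.1025)
x=c[1]-c[2];print(c.round(4),np.linalg.norm(x),np.degrees(np.arctan2(x[1],x[0])))
ctr=(c[1]+c[3])/2 ;x/=np.linalg.norm(x);print('ctr',ctr,'label',ctr+.037*x)
# reader base edges near ring
print('edges',plane(f,[(222,20),(222.5,80),(340,20),(339.5,80)],.006).round(4),'ring arc',plane(f,[(281,108),(252,135)],.006).round(4))
# independent: side view frosted tip + scene
s=grab('side');print('side tip depth',depth(s,[(215+410/5,130+335/5)]))
c=grab('scene');cv2.imwrite('pics/fc.png',cv2.resize(c['image'][170:290,220:380],(800,600),interpolation=3)[...,::-1])
print('cup head (side) etc', [plane(f,[(18,243)],.004).round(3)])
E
```

```text
[[ 5.737e-01 -2.320e-02  1.016e-01]
 [ 5.572e-01 -7.600e-03  1.018e-01]
 [ 5.563e-01 -2.470e-02  1.010e-01]
 [ 5.057e-01  2.000e-04  1.016e-01]
 [ 5.046e-01 -2.620e-02  1.014e-01]
 [ 5.299e-01 -3.800e-03  1.010e-01]
 [ 5.295e-01 -2.620e-02  1.022e-01]]
[[ 0.5785 -0.008   0.1025]
 [ 0.5776 -0.0364  0.1025]
 [ 0.4773 -0.0335  0.1025]
 [ 0.479   0.0069  0.1025]
 [ 0.5679  0.0032  0.1025]] 0.10024375449955804 -1.6360457797224377
ctr [ 0.52828085 -0.01471716  0.1025    ] label [ 0.56526577 -0.01577353  0.1025    ]
edges [[ 0.6484  0.0199  0.006 ]
 [ 0.6067  0.0211  0.006 ]
 [ 0.6453 -0.0576  0.006 ]
 [ 0.6036 -0.0555  0.006 ]] ring arc [[ 0.5857 -0.0164  0.006 ]
 [ 0.5686  0.0035  0.006 ]]
side tip depth [[ 0.56980987 -0.03359372  0.10299322]]
cup head (side) etc [array([[0.491, 0.24 , 0.004]])]
```

View pics/fc.png

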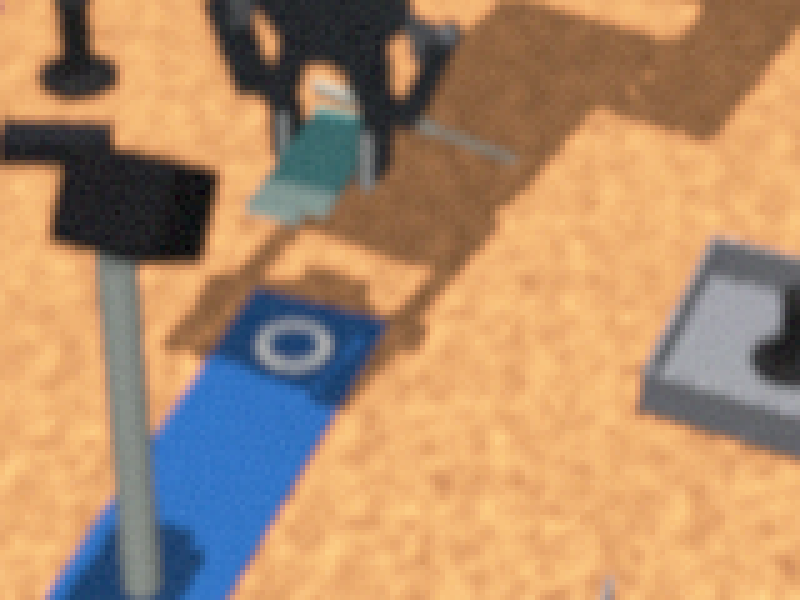

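The label measures (0.5653, −0.0158) against the ring at (0.565, −0.0155), with the plate's top face at about 0.1015 m. The plate is level and its yaw is about −1.6°, against about −2.3° for the reader. I'm handing in.

```bash
python3 - <<'E'
from h import *
bot.hand_in()
E
```

```text
the job is handed in; nothing more can be done
```

I moved the middle-sized cup into the grey bin, lifted the plate by its clear end, and handed in at about 33 s while holding it over the reader ring. The hand-in gives no verdict, so these are my own last checks.

- **Plate:** the label was about 0.4 mm from the ring axis and about 0.1 m up. The plate was level within measurement noise and within about 1° of the reader's axis, with the frosted end toward the post. The grip centre was about −22 mm along the plate, so the fingers stayed off the frosted end.
- **Cup:** it stands upright and released in the bin, at about the bin's centre.
- **Bystanders:** the display and blank look unmoved in the final scene view; I did not measure them.

**What disagreed:** the first cup grasp closed on nothing. Triangulating the fingertips showed them about 33 mm higher than the reported tool position implied. I lowered all later moves by that amount, and both later grasps held. A small sideways correction I had added was about 2 mm wrong, and I removed it before closing on the plate.

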